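Fit two L-shaped inserts into the desk organiser tray

TASK

Get both L-shaped inserts to lie flat side by side in the wooden organiser tray: first slide the blue one, which is in the tray already, along the tray floor (do not lift it out) to the end of the tray that its long unbroken side faces, so that its cut-out looks to the free space. Then turn the orange one by its lift tab so that the two L shapes interlock, put it into the remaining space and make sure that it sits fully down on the tray floor. Leave the other things on the desk where they are.

Things in the scene. Friction and masses are not known exactly. Their poses are not given: they have to be found in the camera images.
- organiser_tray: Light wooden tray with a low rim, fixed on the desk by non-slip feet. Outside 196 x 138 mm, inside 180 mm (along its x) x 122 mm (along its y); floor 3 mm thick, rim 8 mm thick with its top 13 mm above the desk. Origin at the centre of its underside (desk level), z up.
- blue_insert: Blue L-shaped open plastic bin in the tray: a 116 mm square less its +x, +y quadrant (58 mm cut-out), 16 mm high, walls 4 mm, about 150 g, slides freely. Origin under the inner corner of the L (centre of the square). Axes as the tray's, within 2 deg; starts near the +x end. Home: x = -32 mm, y = -3 mm (in the corner; up to +3 mm fits less easily) in the tray's frame. Push from inside the cut-out.
- orange_tab (a point): Grip point of the orange insert's lift tab. Orange: an L bin like the blue one, flat on the desk. Axes are the insert's, cut-out at +x, +y. The point is 38 mm above the underside, at x -10, y -16 mm from the L's inner corner. Tab: 44 mm long (x), 12 mm thick (y), top 54 mm up. Packed: half a turn from the blue, inner corner at x 26 to 32, y -3 to 3 mm in the tray's frame (middle is best).
- yellow_notes: Yellow pad of sticky notes, 77 x 77 x 18 mm, bystander on the desk. Origin at the centre of its underside.
- eraser: Eraser in a blue and white sleeve, 22 x 56 x 12 mm, bystander. Origin at the centre of its underside.
- green_marker: Green marker lying on the desk, 16 x 132 x 15 mm, bystander. Origin at the centre of its underside.

How it is judged:
By the outcome, as a careful person would: the job done as asked, in the order asked, and still so for the second after the job is handed in, with the robot touching nothing.
It also fails if it takes over 51 s, if anything falls off the work surface, if the arm or the gripper's body presses on something with over 40 N, if the wrist force passes 120 N, or if a joint passes its speed limit or range.

ROBOT

A 6-joint arm with a two-finger parallel gripper is mounted at the origin on the work surface; the furniture and walls round the work are solid. World frame = base frame: x ahead of the robot, y to its left, z up, the work surface at z = 0. Lengths are in mm, angles in degrees, forces in N, time in s.
With the tool pointing down it reaches from about 350 to 850 mm from the base axis. Payload 8.1 kg.
Tool frame: the origin (TCP) lies midway between the tips of the shut fingers; the grasp point (between the pads) lies 19 mm behind it; z points along the fingers, y is the line along which they close (so a half turn about z gives the same grasp; the last joint's range is limited). The gripper opens to 85 mm and grips with 20 to 120 N. Pads are 22 mm wide; open, the fingers measure 114 mm over their backs; the gripper's body (76 mm by 85 mm) begins 54 mm behind the grasp point. The pads swing forward as they close: fully open they stand 13 mm farther back than shut.
Start: joints at [72.055, 7.471, 85.268, -0, 87.261, -4.893], TCP at [135.478, 584.509, 231.292] pointing down, gripper open.
Joint ranges: [-169.43, 169.43], [-51.17, 129.36], [1.28, 143.12], [-76.62, 256.62], [0, 156.53], [-152.29, 152.29]. Speed limits (degrees/s): [136.94, 136.94, 159.86, 180, 180, 180].

INTERFACE

Orientations are given as [roll, pitch, yaw] about the fixed x, y, z axes, in that order (R = Rz(yaw) Ry(pitch) Rx(roll)).
In Python, from bench import sense, snapshot, camera_params, hand_in, masks_of, pinpoint gives the robot as it stands.
- The arm moves only by the tool step_arm, never from a script. Its argument "targets" is a list of rows, each an object with "angular": the turn, a rotation vector about the tool's x, y, z scaled (see below), a list of three; "dp": the shift along the tool's x, y, z scaled (see below), a list of three; "fingers": the closure, from 0 (fully open) to 1 (shut). A call has exactly 8 rows; each row is the pose to reach, as a shift and turn from the pose commanded when the call began, along the tool's axes at that moment, turning the shorter way round; what a row does not reach only later rows make up. The controller multiplies each number of a shift by 0.2 m and each number of a turn by 180 degrees. A row lasts 1/8 s, in which the tool goes at most 62.5 mm and 10.7 degrees, less where a joint would pass 70% of its speed; a pose out of reach is approached as far as the arm can. A call with a number of a shift or a turn outside -1 to 1 is refused whole. A call with a gripper value outside its range is refused whole. The fingers move at their own pace and stop on an object; "newtons" is the grip in N (left out, the last holds). Time passes only in rows, so rows that repeat a pose let the fingers close, or fill a call up. It gives the time, the measured TCP pose, the force, the opening and the grip force at its end, in the units of the state.
- sense(): the state, without advancing time (a new reading comes with each control period).
- snapshot(name): name is "scene" or "side" or "wrist"; returns the picture (384x512x3 uint8, blue, green, red); there is no depth.
- camera_params(name): a dict with "vfov" (degrees; the focal length in pixels is half the picture's height over the tangent of half this angle, whatever the lens; pixels are square), "cx", "cy" (the principal point, pixels), "D" ([k1, k2, p1, p2, k3] as OpenCV has them; the pictures are not rectified), "R" (3x3) and "t" (3): a world point X has camera coordinates R X + t. Camera axes: x right, y down, z forward; pixel columns grow to the right and rows downward; lengths in mm; the calibration is good to about 2 mm. A picture is of the moment at which its call begins: read the wrist's pose just before it. camera_params takes no time and is no camera call; for the wrist camera it gives the pose at the moment of the call.
- hand_in(): hands the job in; it is judged then, once.
Trained networks look in the newest picture that a camera, given by its name, has taken for a name from the list of things; names that differ only in an ending like _2 or _b are one class to them, and where a whole thing is asked for, a point or a joint stands for the part that bears it (a point fixed in the world has none). Each returns a list of dicts, best first, with "conf" (0 to 1); they miss things now and then, are a little off and sometimes report something else, mostly with a low value. They report only what shows in the picture. A call takes as long as a camera call.
- masks_of(camera, label): "pixels" (384x512 bool, what is visible of it) and "at" ([column, row] in pixels, amid what is visible of it).
- pinpoint(camera, label): "at" ([column, row] in pixels: a listed point, or the origin of a listed thing).
The state is a dict: "time": time; "joint_pos": joint angles; "qd": joint speeds; "joint_efforts": joint torques, N m; "tool_pos": TCP position; "tcp_rot": TCP orientation; "ft_force": force on the tool from outside, world axes, zero at the start; "wrist_torque": the same for the moment, N m; "finger_gap": finger opening in mm; "grip_force": force on a finger pad.
Only numpy, scipy, OpenCV 4.12 (cv2) and the standard library are available. Lean on these libraries where they do the work, as an engineer would, in place of code of your own. Each camera call takes 0.05 s, during which the arm holds its last target. There are 200 camera calls.

## Working session

There is one attempt and no reset: what is moved stays moved. The work goes in short steps, Python scripts to look and compute and a tool call to move; the robot and the scene stay as the last step left them, time stands still between calls to the robot, and variables do not carry over. Pictures are saved under pics/ and viewed, at most 10 in all, crops included, and the job is handed in when it is done.

Besides the shell and the picture viewer there is one more tool, called after "Request:" as a command line: name --argument value ..., lists and objects as JSON in quotes. step_arm: Moves the arm, as the interface text tells. Its arguments: {"type":"object","properties":{"targets":{"type":"array","items":{"type":"object","properties":{"angular":{"type":"array","items":{"type":"number","minimum":-1,"maximum":1}},"dp":{"type":"array","items":{"type":"number","minimum":-1,"maximum":1}},"fingers":{"type":"number"}}}},"newtons":{"type":"number"}},"required":["targets"]}

```bash
mkdir -p pics; ls; cat > h.py <<'E'
import numpy as np, cv2
from bench import *
def K(p):
    f=192/np.tan(np.radians(p['vfov'])/2); return np.array([[f,0,p['cx']],[0,f,p['cy']],[0,0,1.]])
def ray(p,uv):
    x=cv2.undistortPoints(np.array([[uv]],float),K(p),np.array(p['D'],float))[0,0]
    R=np.array(p['R']);t=np.array(p['t']); return -R.T@t, R.T@np.array([x[0],x[1],1])
def at_z(p,uv,z):
    c,d=ray(p,uv); return c+d*(z-c[2])/d[2]
def proj(p,X):
    return cv2.projectPoints(np.array(X,float).reshape(-1,3),cv2.Rodrigues(np.array(p['R'],float))[0],np.array(p['t'],float),K(p),np.array(p['D'],float))[0][:,0]
E
python3 - <<'E'
from h import *
s=sense();print(s)
ims=[]
for c in['scene','side','wrist']:
    im=snapshot(c);p=camera_params(c);cv2.imwrite(f'pics/a_{c}.png',im);ims.append(im)
    R=np.array(p['R']);print(c,(-R.T@np.array(p['t'])).round(),p['vfov'])
    for l,z in[('organiser_tray',0),('blue_insert',3),('orange_tab',38),('yellow_notes',0),('eraser',0),('green_marker',0)]:
        for r in pinpoint(c,l)[:2]:print(l,np.round(r['at']),round(r['conf'],2),at_z(p,r['at'],z).round(1))
cv2.imwrite('pics/a.png',np.vstack([np.hstack(ims[:2]),np.hstack([ims[2],ims[2]*0])])[:, :, :])
im=cv2.resize(np.hstack(ims[:2]),(800,300));cv2.imwrite('pics/a2.png',np.vstack([im,np.hstack([cv2.resize(ims[2],(400,300)),np.zeros((300,400,3),np.uint8)])]))
E
```

```text
pics
{'time': 0.0, 'joint_pos': array([ 7.20564258e+01,  7.51668194e+00,  8.53286213e+01, -7.94985476e-04,
        8.72592643e+01, -4.89234833e+00]), 'qd': array([-0.0091186 ,  0.0370619 , -0.03420766, -0.080862  , -0.10507219,
        0.0791171 ]), 'joint_efforts': array([-1.26411453e-05, -5.69392347e+01, -5.00554097e+01, -3.17105978e-04,
        1.49291125e-02,  2.02364470e-05]), 'tool_pos': array([135.30468934, 583.99873707, 230.23430435]), 'tcp_rot': array([-1.79895746e+02, -8.12679985e-03,  1.66948805e+02]), 'ft_force': array([-0.79987468, -0.79463467, -0.12734962]), 'wrist_torque': array([-5.15624686e-02, -9.38161708e-05, -8.00089815e-03]), 'grip_force': 0.0, 'finger_gap': 85.42254234380468}
scene [-130. -367.  754.] 49.3345943930279
organiser_tray [335. 240.] 0.77 [ 479.8 -120.5    0. ]
blue_insert [327. 236.] 0.87 [ 478.1 -100.     3. ]
orange_tab [240. 178.] 0.64 [478.2 164.2  38. ]
orange_tab [326. 234.] 0.25 [ 451.2 -107.2   38. ]
yellow_notes [178. 200.] 0.59 [345.4 262.4   0. ]
eraser [236. 230.] 0.54 [360.6  80.3   0. ]
green_marker [206. 163.] 0.48 [500.8 310.6   0. ]
side [269. 627. 926.] 43.09510700779836
organiser_tray [247. 141.] 0.74 [ 479.2 -110.6    0. ]
blue_insert [248. 146.] 0.82 [472.7 -96.1   3. ]
orange_tab [181. 297.] 0.73 [492.3 323.7  38. ]
orange_tab [212. 226.] 0.58 [480.9 159.3  38. ]
yellow_notes [270. 293.] 0.96 [331.8 256.7   0. ]
eraser [284. 218.] 0.77 [342.1  80.7   0. ]
green_marker [180. 296.] 0.6 [504.8 309.9   0. ]
wrist [ 63. 601. 375.] 64.52350407394843
```

View pics/a2.png

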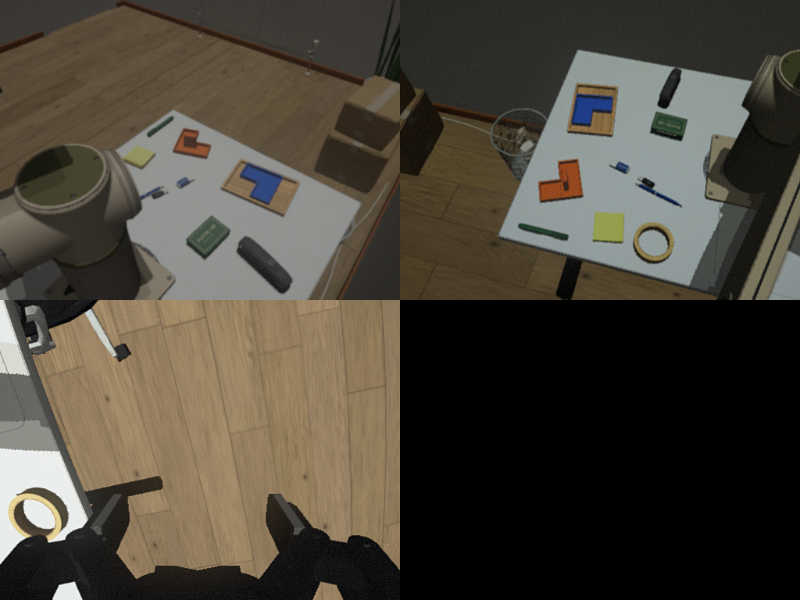

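Request:
step_arm --targets '[{"dp": [-1, -0.98, 0.15], "angular": [0, 0, 0.428], "fingers": 0}, {"dp": [-1, -0.98, 0.15], "angular": [0, 0, 0.428], "fingers": 0}, {"dp": [-1, -0.98, 0.15], "angular": [0, 0, 0.428], "fingers": 0}, {"dp": [-1, -0.98, 0.15], "angular": [0, 0, 0.428], "fingers": 0}, {"dp": [-1, -0.98, 0.15], "angular": [0, 0, 0.428], "fingers": 0}, {"dp": [-1, -0.98, 0.15], "angular": [0, 0, 0.428], "fingers": 0}, {"dp": [-1, -0.98, 0.15], "angular": [0, 0, 0.428], "fingers": 0}, {"dp": [-1, -0.98, 0.15], "angular": [0, 0, 0.428], "fingers": 0}]'

```text
time: 2.05
tool_pos: [286.2, 348.3, 201.5]
tcp_rot: [180.0, -0.0, 89.9]
ft_force: [0.4, 0.0, 0.8]
finger_gap: 85.4
grip_force: 0.0
```

Request:
step_arm --targets '[{"dp": [-1, 0.97, 0.1], "fingers": 0}, {"dp": [-1, 0.97, 0.1], "fingers": 0}, {"dp": [-1, 0.97, 0.1], "fingers": 0}, {"dp": [-1, 0.97, 0.1], "fingers": 0}, {"dp": [-1, 0.97, 0.1], "fingers": 0}, {"dp": [-1, 0.97, 0.1], "fingers": 0}, {"dp": [-1, 0.97, 0.1], "fingers": 0}, {"dp": [-1, 0.97, 0.1], "fingers": 0}]'

```text
validation failed for argument at $.ta...
```

```bash
python3 - <<'E'
from h import *
import pickle
p=camera_params('wrist');im=snapshot('wrist');cv2.imwrite('pics/b.png',im);pickle.dump(p,open('b.pkl','wb'))
print(np.array(p['R']).round(3),p['t'])
for l,z in[('orange_tab',38),('eraser',0),('yellow_notes',0)]:
    for r in pinpoint('wrist',l)[:2]:print(l,np.round(r['at']),round(r['conf'],2),at_z(p,r['at'],z).round(1))
m=masks_of('wrist','orange_tab')
for i,r in enumerate(m[:2]):
    print(r['conf'],r['at'],r['pixels'].sum())
np.save('b_or.npy',m[0]['pixels'])
E
```

```text
[[ 1.    -0.003 -0.   ]
 [-0.003 -0.956  0.295]
 [-0.001 -0.295 -0.956]] [-285.41360764  303.00104988  454.64125404]
orange_tab [425. 197.] 0.59 [473.1 324.8  38. ]
yellow_notes [294. 238.] 0.65 [337.5 259.3   0. ]
0.82 [431.5, 281.0] 2082
```

Request:
step_arm --targets '[{"dp": [-1, 0, 0], "fingers": 1}, {"dp": [-1, 0, 0], "fingers": 1}, {"dp": [-1, 0, 0], "fingers": 1}, {"dp": [-1, 0, 0], "fingers": 1}, {"dp": [-1, 0, 0], "fingers": 1}, {"dp": [-1, 0, 0], "fingers": 1}, {"dp": [-1, 0, 0], "fingers": 1}, {"dp": [-1, 0, 0], "fingers": 1}]'

```text
validation failed for argument at $.ta...
```

```bash
python3 - <<'E'
from h import *
import pickle
s=sense();print(s['time'],s['tool_pos'],s['tcp_rot'],s['joint_pos'])
p=camera_params('wrist');im=snapshot('wrist');cv2.imwrite('pics/c.png',im);pickle.dump(p,open('c.pkl','wb'))
for l,z in[('organiser_tray',0),('blue_insert',3),('orange_tab',38)]:
    for r in pinpoint('wrist',l)[:2]:print(l,np.round(r['at']),round(r['conf'],2),at_z(p,r['at'],z).round(1))
for l in['blue_insert','organiser_tray']:
    m=masks_of('wrist',l);print(l,m[0]['conf'],m[0]['at'],m[0]['pixels'].sum());np.save('c_'+l+'.npy',m[0]['pixels'])
a=cv2.imread('pics/b.png')
o=np.hstack([a,im]);cv2.imwrite('pics/bc.png',cv2.resize(o,(800,300)))
E
```

```text
2.3 [285.96267868 348.51583356 201.30065935] [1.79998349e+02 1.64933106e-03 9.00717835e+01] [ 4.41112767e+01 -1.54601785e+01  1.10265688e+02 -2.34148629e-03
  8.51944503e+01  4.40396893e+01]Traceback (most recent call last):
  File "<stdin>", line 8, in <module>
IndexError: list index out of range
```

Request:
step_arm --targets '[{"dp": [-0.8, 0.97, 0.1], "angular": [0, 0, 0], "fingers": 0}, {"dp": [-0.8, 0.97, 0.1], "angular": [0, 0, 0], "fingers": 0}, {"dp": [-0.8, 0.97, 0.1], "angular": [0, 0, 0], "fingers": 0}, {"dp": [-0.8, 0.97, 0.1], "angular": [0, 0, 0], "fingers": 0}, {"dp": [-0.8, 0.97, 0.1], "angular": [0, 0, 0], "fingers": 0}, {"dp": [-0.8, 0.97, 0.1], "angular": [0, 0, 0], "fingers": 0}, {"dp": [-0.8, 0.97, 0.1], "angular": [0, 0, 0], "fingers": 0}, {"dp": [-0.8, 0.97, 0.1], "angular": [0, 0, 0], "fingers": 0}]'

```text
time: 3.55
tool_pos: [479.2, 189.1, 181.6]
tcp_rot: [180.0, -0.0, 90.0]
ft_force: [-0.6, -0.5, 0.6]
finger_gap: 85.1
grip_force: 0.0
```

```bash
python3 - <<'E'
from h import *
import pickle
p=camera_params('wrist');im=snapshot('wrist');cv2.imwrite('pics/b.png',im);pickle.dump(p,open('b.pkl','wb'))
for l,z in[('orange_tab',38),('eraser',0),('yellow_notes',0)]:
    for r in pinpoint('wrist',l)[:2]:print(l,np.round(r['at']),round(r['conf'],2),at_z(p,r['at'],z).round(1))
m=masks_of('wrist','orange_tab')
for i,r in enumerate(m[:2]):
    print(r['conf'],r['at'],r['pixels'].sum())
if m:np.save('b_or.npy',m[0]['pixels'])
E
```

```text
orange_tab [257. 206.] 0.67 [484.  163.6  38. ]
yellow_notes [116. 109.] 0.64 [336.3 257.8   0. ]
0.8 [263.9, 187.0] 8678
```

Request:
step_arm --targets '[{"dp": [-1, 0, 0], "angular": [0, 0, 0], "fingers": 1}, {"dp": [-1, 0, 0], "angular": [0, 0, 0], "fingers": 1}, {"dp": [-1, 0, 0], "angular": [0, 0, 0], "fingers": 1}, {"dp": [-1, 0, 0], "angular": [0, 0, 0], "fingers": 1}, {"dp": [-1, 0, 0], "angular": [0, 0, 0], "fingers": 1}, {"dp": [-1, 0, 0], "angular": [0, 0, 0], "fingers": 1}, {"dp": [-1, 0, 0], "angular": [0, 0, 0], "fingers": 1}, {"dp": [-1, 0, 0], "angular": [0, 0, 0], "fingers": 1}]'

```text
time: 4.8
tool_pos: [479.5, -10.9, 181.3]
tcp_rot: [-180.0, -0.0, 90.0]
ft_force: [1.0, -0.1, -0.4]
finger_gap: 0.2
grip_force: 0.0
```

```bash
python3 - <<'E'
from h import *
import pickle
s=sense();print(s['time'],s['tool_pos'],s['tcp_rot'],s['joint_pos'])
p=camera_params('wrist');im=snapshot('wrist');cv2.imwrite('pics/c.png',im);pickle.dump(p,open('c.pkl','wb'))
for l,z in[('organiser_tray',0),('blue_insert',3),('orange_tab',38)]:
    for r in pinpoint('wrist',l)[:2]:print(l,np.round(r['at']),round(r['conf'],2),at_z(p,r['at'],z).round(1))
for l in['blue_insert','organiser_tray']:
    m=masks_of('wrist',l)
    if m: print(l,m[0]['conf'],m[0]['at'],m[0]['pixels'].sum());np.save('c_'+l+'.npy',m[0]['pixels'])
a=cv2.imread('pics/b.png')
o=np.hstack([a,im]);cv2.imwrite('pics/bc.png',cv2.resize(o,(800,300)))
E
```

```text
4.8 [479.51667602 -10.89412276 181.25613132] [-1.79997177e+02 -4.16780760e-03  9.00085249e+01] [-7.43216565e+00 -9.84477612e+00  1.07599537e+02  3.80192066e-03
  8.22485777e+01 -7.44120350e+00]
blue_insert 0.62 [278.9, 230.8] 3516
organiser_tray 0.8 [227.7, 207.0] 6878
```

View pics/bc.png

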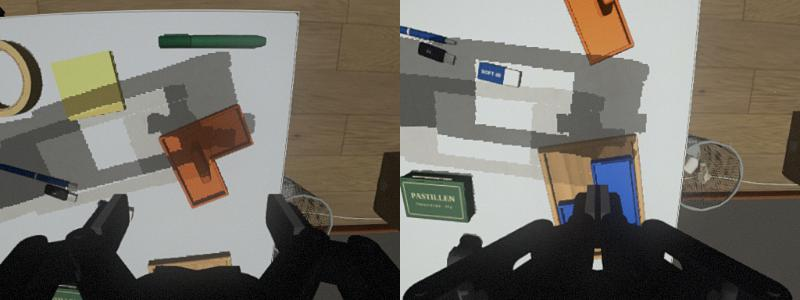

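Request:
step_arm --targets '[{"dp": [-0.7, 0, 0], "angular": [0, 0, 0], "fingers": 1}, {"dp": [-0.7, 0, 0], "angular": [0, 0, 0], "fingers": 1}, {"dp": [-0.7, 0, 0], "angular": [0, 0, 0], "fingers": 1}, {"dp": [-0.7, 0, 0], "angular": [0, 0, 0], "fingers": 1}, {"dp": [-0.7, 0, 0], "angular": [0, 0, 0], "fingers": 1}, {"dp": [-0.7, 0, 0], "angular": [0, 0, 0], "fingers": 1}, {"dp": [-0.7, 0, 0], "angular": [0, 0, 0], "fingers": 1}, {"dp": [-0.7, 0, 0], "angular": [0, 0, 0], "fingers": 1}]'

```text
time: 6.1
tool_pos: [479.3, -151.4, 181.3]
tcp_rot: [180.0, -0.0, 90.0]
ft_force: [0.1, -0.6, -0.1]
finger_gap: 0.3
grip_force: 0.0
```

```bash
python3 - <<'E'
from h import *
import pickle
s=sense();print(s['time'],s['tool_pos'],s['joint_pos'].round(1))
p=camera_params('wrist');im=snapshot('wrist');cv2.imwrite('pics/c.png',im);pickle.dump(p,open('c.pkl','wb'))
for l,z in[('organiser_tray',0),('blue_insert',3)]:
    for r in pinpoint('wrist',l)[:2]:print(l,np.round(r['at']),round(r['conf'],2),at_z(p,r['at'],z).round(1))
for l in['blue_insert','organiser_tray']:
    m=masks_of('wrist',l)
    if m: print(l,m[0]['conf'],m[0]['at'],m[0]['pixels'].sum());np.save('c_'+l+'.npy',m[0]['pixels'])
a=cv2.imread('pics/b.png')
o=np.vstack([np.hstack([cv2.resize(im[60:260,150:400],None,fx=1.6,fy=1.6),cv2.resize(a[110:310,150:400],None,fx=1.6,fy=1.6,)])])
cv2.imwrite('pics/bc.png',o)
E
```

```text
6.1 [ 479.33084072 -151.36904045  181.32346017] [-23.4  -6.1 104.2   0.   81.9 -23.3]
organiser_tray [254. 140.] 0.88 [ 480.7 -116.5    0. ]
blue_insert [252. 127.] 0.96 [ 478.6 -102.6    3. ]
blue_insert 0.72 [263.9, 135.2] 10205
organiser_tray 0.9 [237.4, 114.2] 15894
```

View pics/bc.png

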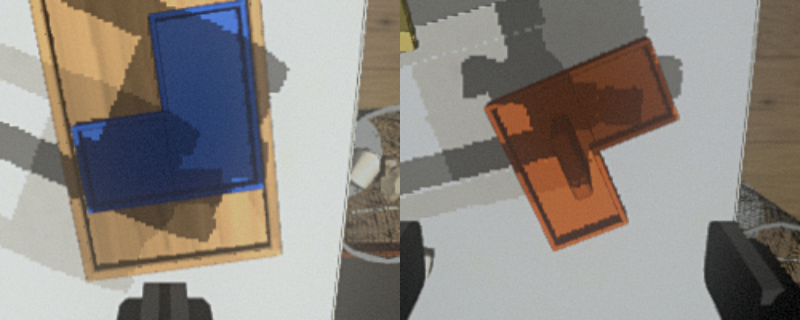

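```bash
cat > fit.py <<'E'
from h import *
import pickle
from scipy.optimize import minimize
S=4
def boxes(kind):
    if kind=='tray': return [(-98,98,-69,69,0,13)]
    z0=3 if kind=='blue' else 0
    b=[(-58,58,-58,0,z0,z0+16),(-58,0,-58,58,z0,z0+16)]
    if kind=='orange': b.append((-32,12,-22,-10,16,54))
    return b
def pts(q,b):
    x,y,a=q;c,s=np.cos(a),np.sin(a)
    P=np.array([(u,v,w) for u in b[:2] for v in b[2:4] for w in b[4:]],float)
    return np.c_[x+c*P[:,0]-s*P[:,1],y+s*P[:,0]+c*P[:,1],P[:,2]]
def render(p,q,kind):
    M=np.zeros((384*S,512*S),np.uint8)
    for b in boxes(kind):
        h=cv2.convexHull(((proj(p,pts(q,b))+.5)*S).astype(np.float32))
        cv2.fillConvexPoly(M,np.round(h*16).astype(np.int32),1,shift=4)
    return cv2.resize(M.astype(np.float32),(512,384),interpolation=cv2.INTER_AREA)
def fit(p,mask,kind,q0,ignore=None):
    w=np.ones(mask.shape) if ignore is None else ~ignore
    f=lambda v:(np.abs(render(p,(v[0],v[1],v[2]/50),kind)-mask)*w).sum()/mask.sum()
    v0=np.array([q0[0],q0[1],np.radians(q0[2])*50])
    for st in(8,2):
        r=minimize(f,v0,method='Nelder-Mead',options=dict(initial_simplex=np.vstack([v0]+[v0+st*e for e in np.eye(3)]),xatol=.05,fatol=1e-6));v0=r.x
    return np.array([v0[0],v0[1],np.degrees(v0[2]/50)]),r.fun
def hsv(im,lo,hi):
    m=cv2.inRange(cv2.cvtColor(im,cv2.COLOR_BGR2HSV),lo,hi)
    m=cv2.morphologyEx(m,cv2.MORPH_CLOSE,np.ones((5,5)))
    n,l,st,_=cv2.connectedComponentsWithStats(m); return l==1+st[1:,4].argmax()
BL=((100,120,20),(130,255,255));OR=((2,120,20),(14,255,255));WD=((8,60,15),(25,255,255))
E
python3 - <<'E'
from fit import *
p=pickle.load(open('c.pkl','rb'));im=cv2.imread('pics/c.png')
mb=hsv(im,*BL);print('blue px',mb.sum())
qb,e=fit(p,mb,'blue',(478,-102,95));print('blue',qb,e)
net=np.load('c_blue_insert.npy');print('net',fit(p,net,'blue',qb))
mt=np.load('c_organiser_tray.npy')|mb
mt=cv2.morphologyEx(mt.astype(np.uint8),cv2.MORPH_CLOSE,np.ones((9,9)))>0
qt,e=fit(p,mt,'tray',(480,-116,95));print('tray',qt,e)
print('opp',((im[...,0]<60)&False).sum())
a=np.radians(qt[2]);R=np.array([[np.cos(a),np.sin(a)],[-np.sin(a),np.cos(a)]])
print('blue in tray',R@(qb-qt)[:2],qb[2]-qt[2])
pb=pickle.load(open('b.pkl','rb'));ib=cv2.imread('pics/b.png')
mo=hsv(ib,*OR);print('or px',mo.sum())
qo,e=fit(pb,mo,'orange',(480,165,-66));print('orange',qo,e)
print('net',fit(pb,np.load('b_or.npy'),'orange',qo))
def ov(im,p,q,kind,m):
    o=cv2.resize(im,None,fx=1.6,fy=1.6)
    r=(cv2.resize(render(p,q,kind),None,fx=1.6,fy=1.6)>.5).astype(np.uint8)
    cv2.drawContours(o,cv2.findContours(r,0,2)[0],-1,(0,255,0),1);return o
o1=ov(im,p,qb,'blue',mb);r=(cv2.resize(render(p,qt,'tray'),None,fx=1.6,fy=1.6)>.5).astype(np.uint8)
cv2.drawContours(o1,cv2.findContours(r,0,2)[0],-1,(0,0,255),1)
o2=ov(ib,pb,qo,'orange',mo)
cv2.imwrite('pics/d.png',np.hstack([o1[20:450,240:640],o2[150:580,240:640]]))
E
```

```text
blue px 9363
blue [ 478.11366436 -103.82965618   98.31581584] 0.10058207839367724
net (array([ 478.10714775, -103.34526964,   98.7497692 ]), np.float64(0.018434590886820187))
tray [ 478.6422601  -114.16996969   98.24438745] 0.017543224885183898
opp 0
blue in tray [10.30924924 -0.95962332] 0.07142839240033538
or px 8317
orange [502.1180301  156.68927109 -66.96924886] 0.047650895755681134
net (array([502.15294002, 157.54506907, -67.08055592]), np.float64(0.019359299377736807))
```

View pics/d.png

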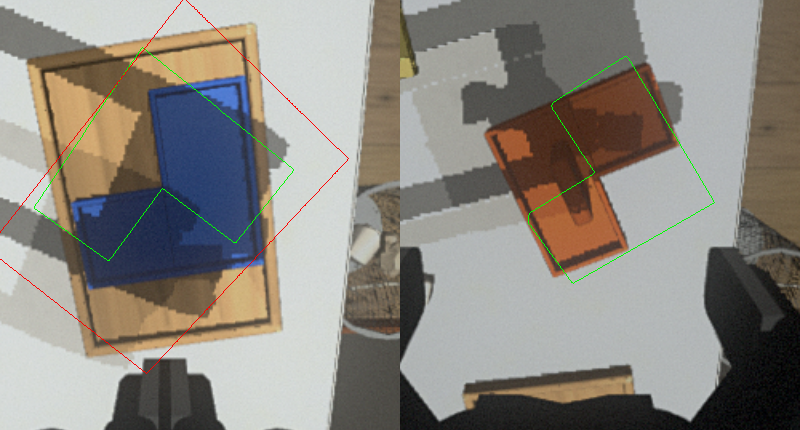

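Request:
step_arm --targets '[{"dp": [0.365, -0.166, 0.3], "angular": [0, 0, -0.047], "fingers": 1}, {"dp": [0.365, -0.166, 0.6], "angular": [0, 0, -0.047], "fingers": 1}, {"dp": [0.365, -0.166, 0.72], "angular": [0, 0, -0.047], "fingers": 1}, {"dp": [0.365, -0.166, 0.72], "angular": [0, 0, -0.047], "fingers": 1}, {"dp": [0.365, -0.166, 0.8], "angular": [0, 0, -0.047], "fingers": 1}, {"dp": [0.365, -0.166, 0.86], "angular": [0, 0, -0.047], "fingers": 1}, {"dp": [0.365, -0.166, 0.86], "angular": [0, 0, -0.047], "fingers": 1}, {"dp": [0.365, -0.166, 0.86], "angular": [0, 0, -0.047], "fingers": 1}]'

```text
time: 7.35
tool_pos: [446.8, -79.2, 10.0]
tcp_rot: [180.0, 0.0, 98.4]
ft_force: [-0.0, 0.4, 1.1]
finger_gap: -0.2
grip_force: 0.0
```

Request:
step_arm --targets '[{"dp": [-0.04, 0.03, 0], "angular": [0, 0, 0], "fingers": 1}, {"dp": [-0.08, 0.055, 0], "angular": [0, 0, 0], "fingers": 1}, {"dp": [-0.11, 0.06, 0], "angular": [0, 0, 0], "fingers": 1}, {"dp": [-0.14, 0.06, 0], "angular": [0, 0, 0], "fingers": 1}, {"dp": [-0.17, 0.06, 0], "angular": [0, 0, 0], "fingers": 1}, {"dp": [-0.2, 0.06, 0], "angular": [0, 0, 0], "fingers": 1}, {"dp": [-0.23, 0.06, 0], "angular": [0, 0, 0], "fingers": 1}, {"dp": [-0.25, 0.06, 0], "angular": [0, 0, 0], "fingers": 1}]'

```text
time: 8.35
tool_pos: [462.0, -123.0, 8.3]
tcp_rot: [-179.6, -0.5, 98.4]
ft_force: [-15.6, 22.4, 18.6]
finger_gap: -0.1
grip_force: 15.5
```

```bash
python3 - <<'E'
from fit import *
s=sense();print(s['tool_pos'],s['ft_force'])
for c in('scene','side'):
    p=camera_params(c);im=snapshot(c)
    for l in('blue_insert','organiser_tray'):
        m=masks_of(c,l)
        if m: print(c,l,m[0]['conf'],fit(p,m[0]['pixels'],'blue' if l[0]=='b' else 'tray',(478,-120,98.4)))
E
```

```text
[ 462.02980021 -123.02498082    8.30954235] [-15.59625997  22.38407949  18.56878644]
scene blue_insert 0.81 (array([ 480.20341226, -128.94745356,  106.53614439]), np.float64(0.38581539074960125))
scene organiser_tray 0.76 (array([ 480.46906243, -112.90995521,   97.85897869]), np.float64(0.75))
side blue_insert 0.97 (array([ 476.84478774, -129.64409318,  104.91954818]), np.float64(0.8498607673267327))
side organiser_tray 0.65 (array([ 478.67998349, -115.0817863 ,   98.34983836]), np.float64(1.1618561921296295))
```

```bash
python3 - <<'E'
from fit import *
im=snapshot('side');cv2.imwrite('pics/e0.png',im);im2=snapshot('scene')
p=camera_params('side');q=camera_params('scene')
def cr(i,p):
    u,v=proj(p,[[478,-114,10]])[0].astype(int);return cv2.resize(i[v-60:v+60,u-55:u+55],(396,432),interpolation=2)
cv2.imwrite('pics/e.png',np.hstack([cr(im,p),cr(im2,q)]))
E
```

```text
(no output)
```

View pics/e.png

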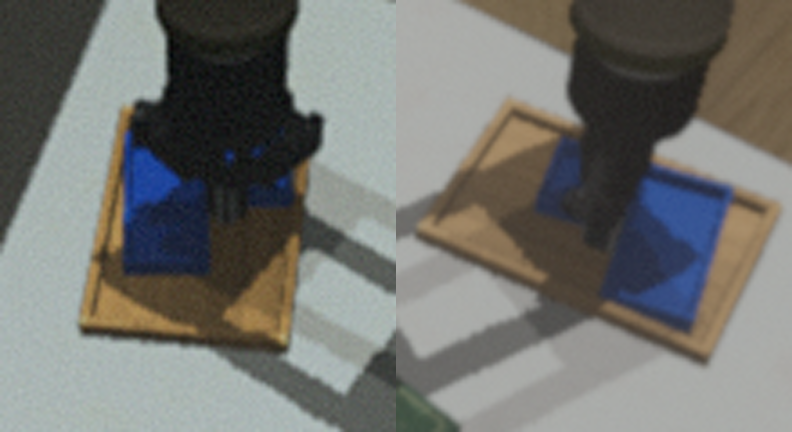

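Request:
step_arm --targets '[{"dp": [0.03, -0.02, -0.015], "angular": [0, 0, 0], "fingers": 1}, {"dp": [0.05, -0.03, -0.015], "angular": [0, 0, 0], "fingers": 1}, {"dp": [0.03, -0.03, -0.01], "angular": [0, 0, 0], "fingers": 1}, {"dp": [0.01, -0.03, -0.01], "angular": [0, 0, 0], "fingers": 1}, {"dp": [-0.01, -0.03, -0.01], "angular": [0, 0, 0], "fingers": 1}, {"dp": [-0.02, -0.03, -0.01], "angular": [0, 0, 0], "fingers": 1}, {"dp": [-0.03, -0.03, -0.01], "angular": [0, 0, 0], "fingers": 1}, {"dp": [-0.04, -0.03, -0.01], "angular": [0, 0, 0], "fingers": 1}]'

```text
time: 9.75
tool_pos: [460.8, -134.0, 11.3]
tcp_rot: [180.0, -0.2, 98.4]
ft_force: [3.9, 15.2, 3.4]
finger_gap: 0.2
grip_force: 6.8
```

```bash
cat >> fit.py <<'E'
def look(c,label,kind,q0):
    p=camera_params(c);im=snapshot(c);m=masks_of(c,label)
    if not m: return None
    d=cv2.dilate((im.max(2)<45).astype(np.uint8),np.ones((3,3)))>0
    return fit(p,m[0]['pixels'],kind,q0,d)
E
python3 - <<'E'
from fit import *
for c in('scene','side'):
    print(c,look(c,'blue_insert','blue',(478,-135,100)),look(c,'organiser_tray','tray',(479,-114,98.4)))
im=snapshot('side')
p=camera_params('side');q=camera_params('scene');im2=snapshot('scene')
def cr(i,p):
    u,v=proj(p,[[478,-114,10]])[0].astype(int);return cv2.resize(i[v-60:v+60,u-55:u+55],(396,432),interpolation=2)
cv2.imwrite('pics/f.png',np.hstack([cr(im,p),cr(im2,q)]))
E
```

```text
scene (array([ 483.6656011 , -138.58706716,  104.20244074]), np.float64(0.14323518090839107)) (array([ 479.78274944, -113.14166227,   98.36955256]), np.float64(0.5948978539001238))
side (array([ 479.58875584, -142.47233854,  104.31964554]), np.float64(0.032281091370558374)) (array([ 478.70150064, -113.89249346,   98.62667622]), np.float64(0.3730728178368121))
```

View pics/f.png

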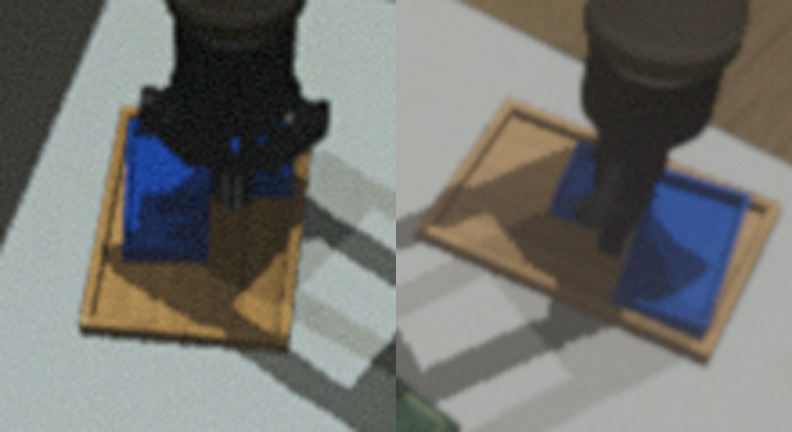

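Request:
step_arm --targets '[{"dp": [0.05, -0.03, 0], "angular": [0, 0, 0], "fingers": 1}, {"dp": [0.165, -0.03, 0], "angular": [0, 0, 0], "fingers": 1}, {"dp": [0.165, -0.02, 0.01], "angular": [0, 0, 0], "fingers": 1}, {"dp": [0.165, 0, 0.01], "angular": [0, 0, 0], "fingers": 1}, {"dp": [0.165, 0.01, 0.01], "angular": [0, 0, 0], "fingers": 1}, {"dp": [0.165, 0.02, 0.01], "angular": [0, 0, 0], "fingers": 1}, {"dp": [0.165, 0.03, 0.01], "angular": [0, 0, 0], "fingers": 1}, {"dp": [0.165, 0.035, 0.01], "angular": [0, 0, 0], "fingers": 1}]'

```text
time: 11.25
tool_pos: [462.8, -101.8, 9.3]
tcp_rot: [-180.0, -0.0, 98.4]
ft_force: [-1.8, 0.1, 1.1]
finger_gap: -0.1
grip_force: 0.7
```

```bash
python3 - <<'E'
from fit import *
for c in('scene','side'):
    print(c,look(c,'blue_insert','blue',(480,-142,100)))
E
```

```text
scene (array([ 485.28636835, -138.67610375,  101.05603997]), np.float64(0.06516323024054983))
side (array([ 482.01190573, -143.16439403,  101.36848924]), np.float64(0.07721480582524272))
```

Request:
step_arm --targets '[{"dp": [0, 0.01, 0], "angular": [0, 0, 0], "fingers": 1}, {"dp": [0, 0.02, 0], "angular": [0, 0, 0], "fingers": 1}, {"dp": [0, 0.025, 0], "angular": [0, 0, 0], "fingers": 1}, {"dp": [0, 0.03, 0], "angular": [0, 0, 0], "fingers": 1}, {"dp": [-0.05, 0.0, -0.01], "angular": [0, 0, 0], "fingers": 1}, {"dp": [-0.13, -0.02, -0.01], "angular": [0, 0, 0], "fingers": 1}, {"dp": [-0.16, -0.02, -0.01], "angular": [0, 0, 0], "fingers": 1}, {"dp": [-0.17, -0.02, -0.01], "angular": [0, 0, 0], "fingers": 1}]'

```text
time: 12.45
tool_pos: [462.8, -135.5, 11.1]
tcp_rot: [-179.9, -0.2, 98.3]
ft_force: [-4.2, 8.3, 4.2]
finger_gap: 0.1
grip_force: 4.1
```

```bash
python3 - <<'E'
from fit import *
print(sense()['tool_pos'])
for c in('scene','side'):
    print(c,look(c,'blue_insert','blue',(480,-142,100)))
E
```

```text
[ 462.81682205 -135.53380609   11.08689004]
scene (array([ 487.14955235, -141.61318902,  100.90907741]), np.float64(0.14265982636148383))
side (array([ 482.7419892 , -143.38912656,   99.40849899]), np.float64(0.027687054631828977))
```

Request:
step_arm --targets '[{"dp": [-0.01, 0, 0], "angular": [0, 0, 0], "fingers": 1}, {"dp": [-0.02, 0, 0], "angular": [0, 0, 0], "fingers": 1}, {"dp": [-0.02, 0, 0], "angular": [0, 0, 0], "fingers": 1}, {"dp": [0.03, -0.02, 0], "angular": [0, 0, 0], "fingers": 1}, {"dp": [0.12, 0.0, 0], "angular": [0, 0, 0], "fingers": 1}, {"dp": [0.12, 0.035, 0.0], "angular": [0, 0, 0], "fingers": 1}, {"dp": [0.12, 0.05, 0.0], "angular": [0, 0, 0], "fingers": 1}, {"dp": [0.12, 0.05, 0.0], "angular": [0, 0, 0], "fingers": 1}]'

```text
time: 13.65
tool_pos: [469.5, -110.5, 11.2]
tcp_rot: [-179.9, -0.1, 98.4]
ft_force: [-6.2, 2.1, 6.1]
finger_gap: -0.4
grip_force: 3.9
```

```bash
python3 - <<'E'
from fit import *
print(sense()['tool_pos'])
for c in('scene','side'):
    print(c,look(c,'blue_insert','blue',(482,-143,99)))
E
```

```text
[ 469.49127278 -110.53461198   11.21105853]
scene (array([ 489.75998713, -142.92682113,   98.12873937]), np.float64(0.08445591322603219))
side (array([ 487.55707517, -142.50136012,   99.88967292]), np.float64(0.06237864077669903))
```

Request:
step_arm --targets '[{"dp": [-0.06, -0.03, 0], "angular": [0, 0, 0], "fingers": 1}, {"dp": [-0.1, -0.03, 0], "angular": [0, 0, 0], "fingers": 1}, {"dp": [-0.12, -0.03, 0], "angular": [0, 0, 0], "fingers": 1}, {"dp": [-0.13, -0.03, 0], "angular": [0, 0, 0], "fingers": 1}, {"dp": [-0.14, -0.03, 0], "angular": [0, 0, 0], "fingers": 1}, {"dp": [-0.145, -0.03, 0], "angular": [0, 0, 0], "fingers": 1}, {"dp": [-0.15, -0.025, 0.0], "angular": [0, 0, 0], "fingers": 1}, {"dp": [-0.15, -0.01, 0.0], "angular": [0, 0, 0], "fingers": 1}]'

```text
time: 14.85
tool_pos: [469.7, -136.5, 10.3]
tcp_rot: [-179.7, -0.5, 98.4]
ft_force: [-14.2, 19.5, 11.9]
finger_gap: 0.3
grip_force: 10.6
```

```bash
python3 - <<'E'
from fit import *
print(sense()['tool_pos'])
for c in('scene','side'):
    print(c,look(c,'blue_insert','blue',(482,-143,99)))
E
```

```text
[ 469.71492347 -136.52536043   10.3423111 ]
scene (array([ 490.05483776, -143.30973091,   98.14650369]), np.float64(0.1175584024114544))
side (array([ 486.65344798, -146.16610784,   99.49203276]), np.float64(0.0218904702970297))
```

Request:
step_arm --targets '[{"dp": [0.04, -0.04, -0.1], "angular": [0, 0, 0], "fingers": 1}, {"dp": [0.05, -0.03, -0.4], "angular": [0, 0, 0], "fingers": 1}, {"dp": [0.3, 0, -0.7], "angular": [0, 0, 0], "fingers": 0.4}, {"dp": [0.6, 0.1, -0.7], "angular": [0, 0, -0.081], "fingers": 0.4}, {"dp": [0.8, 0.28, -0.7], "angular": [0, 0, -0.081], "fingers": 0.4}, {"dp": [1, 0.28, -0.7], "angular": [0, 0, -0.081], "fingers": 0.4}, {"dp": [1, 0.28, -0.7], "angular": [0, 0, -0.081], "fingers": 0.4}, {"dp": [1, 0.28, -0.7], "angular": [0, 0, -0.081], "fingers": 0.4}]'

```text
time: 16.05
tool_pos: [498.8, 65.0, 151.2]
tcp_rot: [-180.0, 0.0, 113.0]
ft_force: [-0.2, -0.6, 0.1]
finger_gap: 51.3
grip_force: 0.0
```

```bash
python3 - <<'E'
from fit import *
s=sense();print(s['tool_pos'],s['tcp_rot'],s['finger_gap'])
print('side',look('side','blue_insert','blue',(486,-145,99)),look('side','orange_tab','orange',(502,157,-67)))
print('wrist',look('wrist','orange_tab','orange',(502,157,-67)))
E
```

```text
[498.78581686  64.9647975  151.20175017] [-1.79990348e+02  2.56977591e-02  1.12976451e+02] 51.327676999783954
side (array([ 485.77163364, -144.3826542 ,   97.83616357]), np.float64(0.09412114014251781)) (array([502.08638937, 158.05589666, -66.81485903]), np.float64(0.043714046021093))
wrist (array([501.97661959, 157.39848799, -66.91700338]), np.float64(0.010623040193842645))
```

Request:
step_arm --targets '[{"dp": [0.3, 0.08, 0.1], "angular": [0, 0, 0], "fingers": 0.4}, {"dp": [0.469, 0.115, 0.3], "angular": [0, 0, 0], "fingers": 0.4}, {"dp": [0.469, 0.115, 0.5], "angular": [0, 0, 0], "fingers": 0.4}, {"dp": [0.469, 0.115, 0.655], "angular": [0, 0, 0], "fingers": 0.4}, {"dp": [0.469, 0.115, 0.655], "angular": [0, 0, 0], "fingers": 0.4}, {"dp": [0.469, 0.115, 0.655], "angular": [0, 0, 0], "fingers": 1}, {"dp": [0.469, 0.115, 0.655], "angular": [0, 0, 0], "fingers": 1}, {"dp": [0.469, 0.115, 0.655], "angular": [0, 0, 0], "fingers": 1}]' --newtons 60

```text
time: 17.35
tool_pos: [485.2, 160.9, 22.4]
tcp_rot: [179.8, 0.0, 112.9]
ft_force: [-1.6, -1.1, 8.0]
finger_gap: 11.1
grip_force: 60.1
```

Request:
step_arm --targets '[{"dp": [0, 0, -0.15], "angular": [0, 0, 0], "fingers": 1}, {"dp": [0, 0, -0.4], "angular": [0, 0, 0], "fingers": 1}, {"dp": [-0.2, -0.1, -0.45], "angular": [0, 0, 0.03], "fingers": 1}, {"dp": [-0.4, -0.2, -0.45], "angular": [0, 0, 0.081], "fingers": 1}, {"dp": [-0.6, -0.35, -0.45], "angular": [0, 0, 0.081], "fingers": 1}, {"dp": [-0.8, -0.5, -0.45], "angular": [0, 0, 0.081], "fingers": 1}, {"dp": [-1, -0.595, -0.45], "angular": [0, 0, 0.081], "fingers": 1}, {"dp": [-1, -0.595, -0.45], "angular": [0, 0, 0.081], "fingers": 1}]'

```text
time: 18.35
tool_pos: [451.6, -72.6, 110.9]
tcp_rot: [180.0, 0.1, 98.1]
ft_force: [-0.2, -0.4, -1.7]
finger_gap: 11.0
grip_force: 59.0
```

```bash
cat > lift.py <<'E'
from fit import *
import fit as F
s=sense();T=s['tool_pos'];print(s['time'],T,s['tcp_rot'],s['finger_gap'])
dz=T[2]-20
ob=F.boxes
F.boxes=lambda k:[(b[0],b[1],b[2],b[3],b[4]+dz,b[5]+dz) for b in ob(k)] if k=='orange' else ob(k)
q0=(T[0]+17,T[1]-7.5,-81.6)
for c in('wrist','side','scene'):
    r=look(c,'orange_tab','orange',q0)
    if r: print(c,r)
print('blue',look('side','blue_insert','blue',(486,-145,98.4)))
im=snapshot('wrist');im2=snapshot('side')
u,v=proj(camera_params('side'),[[478,-114,10]])[0].astype(int)
cv2.imwrite('pics/g.png',np.hstack([cv2.resize(im,(400,300)),cv2.resize(im2[v-90:v+60,u-100:u+100],(400,300),interpolation=2)]))
E
python3 lift.py
```

```text
18.35 [451.60999331 -72.58121844 110.86736522] [1.79952960e+02 6.30980594e-02 9.81304840e+01] 10.980084313432261
wrist (array([469.30727674, -80.17953101, -81.72138494]), np.float64(0.055176239443228026))
side (array([467.67369354, -74.18358036, -81.6368681 ]), np.float64(0.02880184331797235))
scene (array([469.15002617, -76.30707043, -82.42505712]), np.float64(0.07487244897959183))
blue (array([ 496.52929936, -218.76456451,   98.34683151]), np.float64(0.19868119266055045))
```

View pics/g.png

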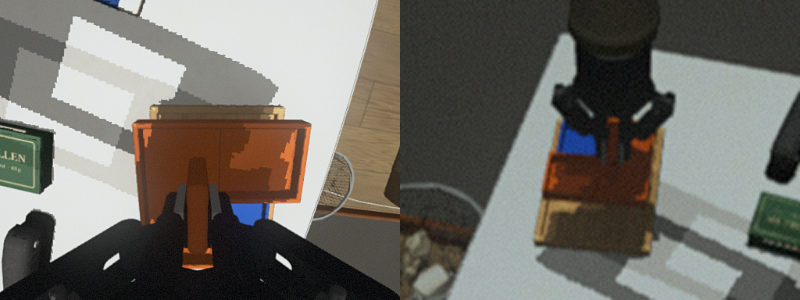

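```bash
cat > lift2.py <<'E'
from fit import *
import fit as F
s=sense();T=s['tool_pos']
ob=F.boxes;dz=0
F.boxes=lambda k:[(b[0],b[1],b[2],b[3],b[4]+dz,b[5]+dz) for b in ob(k)] if k=='orange' else ob(k)
for c in('wrist','side','scene'):
    p=camera_params(c);im=snapshot(c);m=masks_of(c,'orange_tab')[0]['pixels']
    mo=hsv(im,*OR)
    d=cv2.dilate((im.max(2)<45).astype(np.uint8),np.ones((5,5)))>0
    for h in(18,21,24,27):
        dz=T[2]-h
        q,e=fit(p,m,'orange',(T[0]+17,T[1]-7,-81.6),d&~m);print(c,h,(q[:2]-T[:2]).round(1),q[2].round(2),round(e,4))
E
python3 lift2.py
```

```text
wrist 18 [18.1 -7.1] -81.32 0.0587
wrist 21 [17.3 -7.5] -81.15 0.0336
wrist 24 [17.4 -8.2] -81.5 0.0381
wrist 27 [16.4 -8.9] -81.51 0.064
side 18 [17. -6.] -80.16 0.0668
side 21 [17.7 -8.5] -80.35 0.0635
side 24 [ 18.3 -10.8] -80.6 0.0605
side 27 [ 19.  -13.2] -80.79 0.0571
scene 18 [15.8 -8.4] -81.74 0.0605
scene 21 [18.2 -7.1] -81.62 0.0595
scene 24 [20.7 -6. ] -81.47 0.0595
scene 27 [23.5 -4.6] -81.23 0.0607
```

Request:
step_arm --targets '[{"dp": [-0.028, 0.024, 0.1], "angular": [0, 0, 0], "fingers": 1}, {"dp": [-0.028, 0.024, 0.2], "angular": [0, 0, 0], "fingers": 1}, {"dp": [-0.028, 0.024, 0.28], "angular": [0, 0, 0], "fingers": 1}, {"dp": [-0.028, 0.024, 0.31], "angular": [0, 0, 0], "fingers": 1}, {"dp": [-0.028, 0.024, 0.32], "angular": [0, 0, 0], "fingers": 1}, {"dp": [-0.028, 0.024, 0.32], "angular": [0, 0, 0], "fingers": 1}, {"dp": [-0.028, 0.024, 0.32], "angular": [0, 0, 0], "fingers": 1}, {"dp": [-0.028, 0.024, 0.32], "angular": [0, 0, 0], "fingers": 1}]'

```text
time: 20.15
tool_pos: [457.7, -74.8, 46.8]
tcp_rot: [180.0, 0.0, 98.4]
ft_force: [-0.0, -0.3, -1.3]
finger_gap: 11.1
grip_force: 59.0
```

```bash
cat > low.py <<'E'
from fit import *
import fit as F
s=sense();T=s['tool_pos'];print(s['time'],T,s['tcp_rot'])
ob=F.boxes;dz=T[2]-21.5
F.boxes=lambda k:[(b[0],b[1],b[2],b[3],b[4]+dz,b[5]+dz) for b in ob(k)] if k=='orange' else ob(k)
a=np.radians(98.4);R=np.array([[np.cos(a),np.sin(a)],[-np.sin(a),np.cos(a)]])
for c in('wrist','side','scene'):
    p=camera_params(c);im=snapshot(c)
    ms={l:masks_of(c,l) for l in('orange_tab','blue_insert','organiser_tray')}
    ms={l:v[0]['pixels'] for l,v in ms.items() if v}
    d=cv2.dilate((im.max(2)<45).astype(np.uint8),np.ones((5,5)))>0
    for l,k,q0 in(('orange_tab','orange',(474.5,-85.3,-81.6)),('blue_insert','blue',(486.5,-145,98.4)),('organiser_tray','tray',(478.7,-114,98.4))):
        if l not in ms: continue
        o=np.zeros_like(d)
        for j in ms:
            if j!=l:o|=cv2.dilate(ms[j].astype(np.uint8),np.ones((3,3)))>0
        q,e=fit(p,ms[l],k,q0,(d|o)&~ms[l]);print(c,k,q.round(1),'in tray',(R@(q[:2]-[478.7,-114])).round(1),round(e,3))
E
python3 low.py
```

```text
20.15 [457.68754986 -74.81838239  46.78133876] [1.79952525e+02 2.11888402e-02 9.83708706e+01]
wrist orange [474.5 -82.3 -81.9] in tray [32.  -0.4] 0.024
wrist blue [ 489.3 -141.3   96. ] in tray [-28.6  -6.5] 0.0
wrist tray [ 478.9 -114.5   98.2] in tray [-0.5 -0.1] 0.131
side orange [474.3 -79.4 -82.3] in tray [34.9 -0.7] 0.001
side blue [ 486.5 -145.    98.4] in tray [-31.8  -3.2] 0.0
side tray [ 478.3 -114.1   98.4] in tray [-0.1  0.4] 0.063
scene orange [475.2 -81.7 -81.2] in tray [32.5 -1.3] 0.079
scene blue [ 488.2 -144.1   97.8] in tray [-31.1  -5. ] 0.011
scene tray [ 480.7 -112.7   98. ] in tray [ 1.  -2.2] 0.079
```

Request:
step_arm --targets '[{"dp": [-0.015, 0, 0.0], "angular": [0, 0, 0], "fingers": 1}, {"dp": [-0.015, 0, 0.02], "angular": [0, 0, 0], "fingers": 1}, {"dp": [-0.015, 0, 0.04], "angular": [0, 0, 0], "fingers": 1}, {"dp": [-0.015, 0, 0.06], "angular": [0, 0, 0], "fingers": 1}, {"dp": [-0.015, 0, 0.08], "angular": [0, 0, 0], "fingers": 1}, {"dp": [-0.015, 0, 0.095], "angular": [0, 0, 0], "fingers": 1}, {"dp": [-0.015, 0, 0.11], "angular": [0, 0, 0], "fingers": 1}, {"dp": [-0.015, 0, 0.115], "angular": [0, 0, 0], "fingers": 1}]'

```text
time: 21.75
tool_pos: [457.7, -77.7, 25.3]
tcp_rot: [-179.9, -0.0, 98.4]
ft_force: [-19.8, 3.7, 35.3]
finger_gap: 11.1
grip_force: 64.6
```

```bash
python3 low.py
```

```text
21.75 [457.72341787 -77.66282296  25.30346159] [-1.79933516e+02 -1.92401278e-02  9.83839380e+01]
wrist orange [474.8 -85.  -81.7] in tray [29.2 -0.4] 0.022
wrist blue [ 486.5 -137.    98.4] in tray [-23.9  -4.4] 0.0
wrist tray [ 479.3 -114.6   98.5] in tray [-0.7 -0.5] 0.092
side orange [474.3 -85.1 -82. ] in tray [29.3  0.1] 0.003
side blue [ 486.5 -144.1   97.7] in tray [-30.9  -3.3] 0.012
side tray [ 478.2 -114.1   98.2] in tray [-0.1  0.5] 0.112
scene orange [477.7 -83.7 -82.2] in tray [30.1 -3.5] 0.068
scene blue [ 487.3 -143.5   98. ] in tray [-30.5  -4.2] 0.01
scene tray [ 480.9 -112.7   98.7] in tray [ 1.  -2.4] 0.129
```

Request:
step_arm --targets '[{"dp": [0, 0, -0.005], "angular": [0, 0, 0], "fingers": 1}, {"dp": [0, 0, -0.01], "angular": [0, 0, 0], "fingers": 1}, {"dp": [0, 0, -0.01], "angular": [0, 0, 0], "fingers": 1}, {"dp": [0, 0, -0.01], "angular": [0, 0, 0], "fingers": 1}, {"dp": [0, 0, -0.01], "angular": [0, 0, 0], "fingers": 1}, {"dp": [0, 0, -0.01], "angular": [0, 0, 0], "fingers": 1}, {"dp": [0, 0, -0.01], "angular": [0, 0, 0], "fingers": 1}, {"dp": [0, 0, -0.01], "angular": [0, 0, 0], "fingers": 1}]'

```text
time: 23.35
tool_pos: [457.9, -77.7, 25.4]
tcp_rot: [180.0, 0.0, 98.4]
ft_force: [2.2, -0.2, -0.1]
finger_gap: 11.2
grip_force: 59.4
```

Request:
step_arm --targets '[{"dp": [0, 0, 0], "angular": [0, 0, 0], "fingers": 0.4}, {"dp": [0, 0, 0], "angular": [0, 0, 0], "fingers": 0.4}, {"dp": [0, 0, 0], "angular": [0, 0, 0], "fingers": 0.4}, {"dp": [0, 0, -0.05], "angular": [0, 0, 0], "fingers": 0.4}, {"dp": [0, 0, -0.2], "angular": [0, 0, 0], "fingers": 0.4}, {"dp": [0, 0, -0.4], "angular": [0, 0, 0], "fingers": 0.4}, {"dp": [-0.3, 0, -0.7], "angular": [0, 0, 0], "fingers": 0.4}, {"dp": [-0.4, 0, -0.7], "angular": [0, 0, 0], "fingers": 0.4}]'

```text
time: 24.35
tool_pos: [471.4, -158.6, 169.9]
tcp_rot: [179.7, 0.2, 98.4]
ft_force: [1.7, -0.3, -0.2]
finger_gap: 51.2
grip_force: 0.0
```

```bash
cat > fin.py <<'E'
from fit import *
import fit as F
s=sense();print(s['time'],s['tool_pos'])
ob=F.boxes;dz=3
F.boxes=lambda k:[(b[0],b[1],b[2],b[3],b[4]+dz,b[5]+dz) for b in ob(k)] if k=='orange' else ob(k)
a=np.radians(98.4);R=np.array([[np.cos(a),np.sin(a)],[-np.sin(a),np.cos(a)]])
for c in('wrist','side','scene'):
    p=camera_params(c);im=snapshot(c)
    if c!='scene':
        u,v=proj(p,[[478,-114,10]])[0].astype(int);h=45 if c=='side' else 115
        v=max(v,h);cr=cv2.resize(im[v-h:v+h,max(u-h,0):u+h],(400,400),interpolation=2)
        if c=='wrist':w=cr
        else:cv2.imwrite('pics/h%d.png'%int(s['time']*10),np.hstack([w,cr]))
    ms={l:masks_of(c,l) for l in('orange_tab','blue_insert','organiser_tray')}
    ms={l:v[0]['pixels'] for l,v in ms.items() if v}
    d=cv2.dilate((im.max(2)<45).astype(np.uint8),np.ones((5,5)))>0
    for l,k,q0 in(('orange_tab','orange',(474.5,-85.3,-81.6)),('blue_insert','blue',(486.5,-145,98.4)),('organiser_tray','tray',(478.7,-114,98.4))):
        if l not in ms: continue
        o=np.zeros_like(d)
        for j in ms:
            if j!=l:o|=cv2.dilate(ms[j].astype(np.uint8),np.ones((3,3)))>0
        for dz in ((3,6,10) if k=='orange' else (3,)):
            q,e=fit(p,ms[l],k,q0,(d|o)&~ms[l]);print(c,k,dz,q.round(1),'in tray',(R@(q[:2]-[478.7,-114])).round(1),round(e,3))
E
python3 fin.py; ls pics
```

```text
24.35 [ 471.36367341 -158.58812936  169.91671803]
wrist orange 3 [474.9 -85.2 -81.6] in tray [29.1 -0.5] 0.009
wrist orange 6 [474.8 -85.3 -81.6] in tray [29.  -0.3] 0.004
wrist orange 10 [474.9 -85.6 -81.6] in tray [28.6 -0.4] 0.001
wrist blue 3 [ 486.3 -145.6   98. ] in tray [-32.4  -2.9] 0.014
wrist tray 3 [ 478.7 -114.    98.3] in tray [0. 0.] 0.062
side orange 3 [475.2 -86.2 -81.7] in tray [28.  -0.6] 0.008
side orange 6 [474.5 -85.2 -81.6] in tray [29.1  0. ] 0.007
side orange 10 [473.7 -81.4 -81.3] in tray [32.9  0.2] 0.005
side blue 3 [ 485.9 -143.9   98.6] in tray [-30.6  -2.8] 0.021
side tray 3 [ 478.3 -115.2   98.3] in tray [-1.1  0.6] 0.306
scene orange 3 [478.5 -83.5 -81.9] in tray [30.2 -4.3] 0.012
scene orange 6 [475.7 -84.7 -81.8] in tray [29.4 -1.3] 0.01
scene orange 10 [472.2 -86.3 -81.4] in tray [28.3  2.4] 0.009
scene blue 3 [ 487.2 -143.9   98. ] in tray [-30.8  -4.1] 0.007
scene tray 3 [ 480.9 -112.7   97.8] in tray [ 0.9 -2.4] 0.09
a.png
a2.png
a_scene.png
a_side.png
a_wrist.png
b.png
bc.png
c.png
d.png
e.png
e0.png
f.png
g.png
h243.png
```

View pics/h243.png

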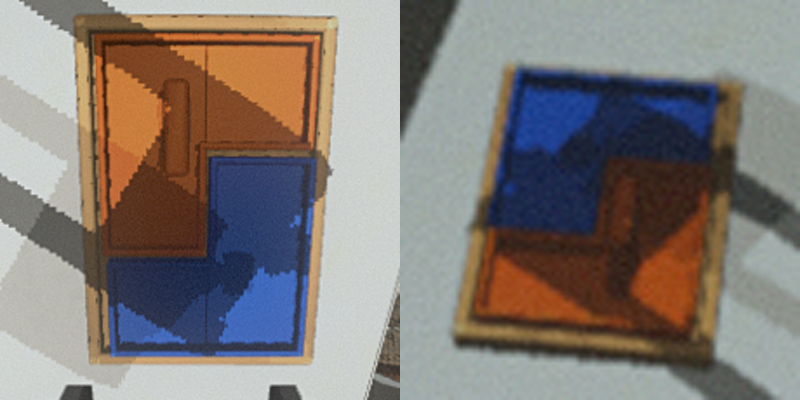

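Request:
step_arm --targets '[{"dp": [0.2, -0.008, 0.1], "angular": [0, 0, 0], "fingers": 1}, {"dp": [0.41, -0.008, 0.25], "angular": [0, 0, 0], "fingers": 1}, {"dp": [0.41, -0.008, 0.45], "angular": [0, 0, 0], "fingers": 1}, {"dp": [0.41, -0.008, 0.52], "angular": [0, 0, 0], "fingers": 1}, {"dp": [0.41, -0.008, 0.545], "angular": [0, 0, 0], "fingers": 1}, {"dp": [0.41, -0.008, 0.555], "angular": [0, 0, 0], "fingers": 1}, {"dp": [0.41, -0.008, 0.565], "angular": [0, 0, 0], "fingers": 1}, {"dp": [0.41, -0.008, 0.565], "angular": [0, 0, 0], "fingers": 1}]'

```text
time: 25.95
tool_pos: [455.2, -75.6, 56.7]
tcp_rot: [-179.8, -0.1, 98.3]
ft_force: [-29.8, 11.1, 47.2]
finger_gap: 0.0
grip_force: 23.7
```

Request:
step_arm --targets '[{"dp": [0, 0, -0.05], "angular": [0, 0, 0], "fingers": 1}, {"dp": [0, 0, -0.2], "angular": [0, 0, 0], "fingers": 1}, {"dp": [0, 0, -0.4], "angular": [0, 0, 0], "fingers": 1}, {"dp": [-0.2, 0, -0.6], "angular": [0, 0, 0], "fingers": 1}, {"dp": [-0.4, 0, -0.6], "angular": [0, 0, 0], "fingers": 1}, {"dp": [-0.4, 0, -0.6], "angular": [0, 0, 0], "fingers": 1}, {"dp": [-0.4, 0, -0.6], "angular": [0, 0, 0], "fingers": 1}, {"dp": [-0.4, 0, -0.6], "angular": [0, 0, 0], "fingers": 1}]'

```text
time: 26.95
tool_pos: [467.4, -154.5, 172.2]
tcp_rot: [-180.0, -0.0, 98.4]
ft_force: [0.0, 0.8, 0.8]
finger_gap: -0.0
grip_force: 0.0
```

```bash
python3 fin.py | grep -E "wrist|side|^[0-9]"; ls pics/h*
```

```text
26.95 [ 467.40864868 -154.47247476  172.24268435]
wrist orange 3 [475.5 -84.8 -81.5] in tray [29.3 -1.1] 0.005
wrist orange 6 [475.5 -84.8 -81.5] in tray [29.3 -1.1] 0.003
wrist orange 10 [475.  -84.9 -81.1] in tray [29.3 -0.6] 0.002
wrist blue 3 [ 486.3 -145.4   98.2] in tray [-32.2  -2.9] 0.003
wrist tray 3 [ 478.7 -114.5   98.1] in tray [-0.5  0.1] 0.07
side orange 3 [475.5 -85.4 -82. ] in tray [28.8 -1. ] 0.002
side orange 6 [475.1 -84.4 -82. ] in tray [29.8 -0.8] 0.001
side orange 10 [474.2 -80.6 -82. ] in tray [33.8 -0.4] 0.001
side blue 3 [ 485.5 -144.1   97.8] in tray [-30.8  -2.3] 0.016
side tray 3 [ 478.4 -114.2   98.3] in tray [-0.1  0.4] 0.211
pics/h243.png
pics/h269.png
```

Both inserts are in place: blue is at about (-32, -3) and orange at about (29, -1) in the tray frame. The tab top was met at about z 57, which means the orange insert is on the floor.

```bash
python3 -c "
from bench import *
print(hand_in())"
```

```text
the job is handed in; nothing more can be done
None
```

The job is handed in at about 27 s: the blue insert was slid to its end of the tray, and the orange one is interlocked beside it, with a press on its tab confirming it sits on the tray floor.

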